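# Wedge the rocking hardware chest steady

### The job

The small drawer chest on the leather bench rocks because its front left foot, the one nearest the wooden wedge, hangs clear of the bench. Push the wedge along the bench, thin end first, squarely under that foot until it is snug and the chest no longer rocks, without jacking the chest up; then press down firmly with the fingertips on top of the chest at that corner to prove that it stays put, and finish while still pressing there. Only push and press: do not lift the wedge or the chest, do not shove the chest along, and leave everything else on the bench and on the chest where it is.

Things in the scene. Friction and masses are not known exactly. Their poses are not given: they have to be found in the camera images.
- chest: Loose wooden chest of six small drawers, brass corners, 2.6 to 3.9 kg, 244 mm deep (x), 302 wide (y), flat top 134 above the bench, underside 28. Origin on the bench under its middle; x runs from the drawer fronts (robot's side) to the back, y to its left, z up. Stands level, loaded at the back right, on three of four 28 mm bun feet at x +-100, y +-120; pushed with some 10 N or more it slides or turns.
- chest_foot (a point): Point at bench level below the short front left foot's middle (chest frame x -100, y +120, z 0 mm). That foot hangs 5 to 9 mm (not known beforehand) clear of the bench.
- chest_corner (a point): Point on the chest's flat top right above the short foot (chest frame x -100, y +120, z 134 mm), 22 mm in from the front edge, 31 mm from the left edge: the place to press. Unwedged, 2 to 5 N here tip the corner down 5 to 9 mm until the foot lands; it comes back level when let go. A firm press is 8 to 20 N.
- wedge: Loose pale plywood wedge, 60 g, flat on the bench left of the chest, 140 mm long (x), 50 wide (y), 2 thick at the thin end (x +70), rising evenly to 22 at the upright thick end face (x -70), the place to push. Origin mid-underside. x points roughly at the short foot, thin end 25 to 70 mm short of it, up to 10 mm aside, 0.1 rad askew. It slides at under 1 N; snug under the foot at 3 to 8 N.
- spool: Loose reel of brown thread, 48 mm across and 60 mm tall, standing on the top of the chest at the back right. Leave it.
- glue: Loose glue can, yellow label, 72 mm across, 90 mm tall, standing on the bench to the left of the chest beyond the wedge. Origin under its middle. Leave it.
- edge_paint: Loose small bottle, red label and black cap, 38 mm across, 85 mm tall, standing on the bench in front of the chest. Origin under its middle. Leave it.
- maul: Loose white maul with a wooden handle, standing head down, 62 mm across, 172 mm tall, on the bench to the right of the chest. Leave it.
- rivets: Loose glass jar with a steel lid, 60 mm across, 70 mm tall, on the bench to the right of the chest. Leave it.
- brush_tin: Loose brown cardboard tube holding brushes, 66 mm across, 160 mm tall, on the bench to the right of the chest. Leave it.
- glue_brush: Loose glue brush, 160 mm long, lying on the bench in front of the chest. Leave it.
There are look-alikes about, which are no part of the job. Several things have the shape of the wedge; the one meant has the colours described above.

How it is judged:
On the way:
1. the wedge is under the short foot and touches it (x of chest_foot in the frame of wedge between 0 and 0.066 m and y of chest_foot in the frame of wedge between -0.022 and 0.022 m and contact force between wedge and chest above 0.3 N), for 0.1 s.
At the end, for the whole second after the job is handed in: The wedge lies flat under the short foot (foot within 22 mm of its centre line, 4 to 70 mm in from the thin end) and bears load; the fingers press over 6 N within 60 mm of the point above that foot, and the corner stays within 2 mm of level; all at rest (x of chest_foot in the frame of wedge between 0 and 0.066 m and y of chest_foot in the frame of wedge between -0.022 and 0.022 m and contact force between wedge and chest above 1 N and contact force between the fingers and chest above 6 N and horizontal distance between the grasp point and chest_corner below 0.06 m and height (world z) of chest_corner between 0.132 and 0.136 m and height (world z) of wedge below 0.003 m and angle between chest's own z axis and vertical below 0.02 rad and linear speed of each of chest, wedge below 0.01 m/s); the arm keeps its last pose, push and grip.
It fails at once if the wedge is lifted off the bench or tipped (height (world z) of wedge above 0.01 m or angle between wedge's own z axis and vertical above 0.2 rad).
It fails at once if the chest is lifted or tipped over (height (world z) of chest above 0.012 m or angle between chest's own z axis and vertical above 0.15 rad).
It fails at once if the chest is shoved more than 10 mm out of its place (distance of chest from where it was at the start of the episode above 0.01 m).
It fails at once if the thread reel on the chest is knocked (distance of spool from where it was at the start of the episode above 0.045 m).
It fails at once if another thing on the bench is moved more than 30 mm (distance of any of glue, edge_paint, maul, rivets, brush_tin, glue_brush from where it was at the start of the episode above 0.03 m).
It also fails if it takes over 58 s, if anything falls off the work surface, if the arm or the gripper's body presses on something with over 40 N, if the wrist force passes 120 N, or if a joint passes its speed limit or range.

### The arm

A 6-joint arm with a two-finger parallel gripper is mounted at the origin on the work surface. World frame = base frame: x ahead of the robot, y to its left, z up, the work surface at z = 0. Lengths are in m, angles in rad, forces in N, time in s.
With the tool pointing down it reaches from about 0.3 to 0.775 m from the base axis. Payload 14.6 kg.
Tool frame: the origin (TCP) lies between the finger pads; the fingertips stand 22 mm ahead of it and the grasp point (between the pads) lies 3 mm ahead of it; z points along the fingers, y is the line along which they close (so a half turn about z gives the same grasp; the last joint's range is limited). The gripper opens to 94 mm and grips with 3 to 60 N. Pads are 16 mm wide; open, the fingers measure 119 mm over their backs; the gripper's body (75 mm by 177 mm) begins 78 mm behind the grasp point.
Start: joints at [1.101, 0.3, 1.521, -0, 1.321, -0.067], TCP at [0.216, 0.506, 0.227] pointing down, gripper open.
Joint ranges: [-3.03, 3.03], [-0.79, 2.21], [0.23, 2.52], [-1.04, 4.18], [0, 3.07], [-2.55, 2.55]. Speed limits (rad/s): [2.22, 2.22, 2.57, 3.14, 3.14, 3.14].

### API

Orientations are given as a unit quaternion [w, x, y, z].
In Python, from station import * gives the robot as it stands.
- The arm moves only by the shell command python3 -m creep 'ROWS' [OPENING] [FORCE]. ROWS is JSON, a list of rows, each an object of numbers: "x", "y", "z": the shift along the tool's x, y, z in m; "wx", "wy", "wz": the turn, a rotation vector about the tool's x, y, z in degrees. In form: [{"x": .., "y": .., "z": .., "wx": .., "wy": .., "wz": ..}, ...]. A call has 1 to 5 rows; each row shifts and turns the commanded pose from where the row before left it, along the tool's axes as they then stand; what a row does not reach is not made up. A row lasts 1/10 s, in which the tool goes at most 50 mm and 8.59 degrees, less where a joint would pass 70% of its speed; a pose out of reach is approached as far as the arm can. A call with a gripper value outside its range is refused whole. OPENING is the opening, from 0 (shut) to 1 (fully open), set as the call begins (- or left out, the last holds). The fingers move at their own pace and stop on an object; FORCE is the grip in N (left out, the last holds). Time passes only in rows, so rows that do not move let the fingers close. It gives the time, the measured TCP pose, the force, the opening and the grip force at its end, in the units of the state.
- get_obs(): the state, without advancing time (a new reading comes with each control period).
- read_camera(name): name is "scene" or "top" or "wrist"; returns a dict with "color" (480x640x3 uint8, blue, green, red), "vertical_fov" (degrees; the focal length in pixels is half the picture's height over the tangent of half this angle, whatever the lens; pixels are square), "cx", "cy" (the principal point, pixels), "k1" (the pictures are not rectified: a ray, as slopes to the right and down, at radius r is drawn at 1 + k1 r^2 times it, then the intrinsics apply), "rvec" (rotation vector, rad) and "tvec" (3), from world to camera coordinates, as OpenCV has them; the wrist camera has in their place "tool_from_camera" (4x4, takes a point from camera to tool coordinates, whose origin is the TCP and whose axes are the flange's). Camera axes: x right, y down, z forward; pixel columns grow to the right and rows downward; lengths in m; the calibration is good to about 2 mm. A picture is of the moment at which its call begins: read the wrist's pose just before it. There is no depth.
- close_job(): hands the job in; it is judged then, once.
The state is a dict: "clock": time; "joints": joint angles; "qvel": joint speeds; "joint_torque": joint torques, N m; "position": TCP position; "eef_rot": TCP orientation; "contact_force": force on the tool from outside, world axes, zero at the start; "moment": the same for the moment, N m; "gripper_width": opening from 0.0 (shut) to 1.0 (fully open); "grip_force": force on a finger pad.
Only numpy, scipy, OpenCV 4.12 (cv2) and the standard library are available. Lean on these libraries where they do the work, as an engineer would, in place of code of your own. Each camera call takes 0.05 s, during which the arm holds its last target. There are 200 camera calls.

## Working session

There is one attempt and no reset: what is moved stays moved. The work goes in short steps, Python scripts to look and compute and a shell command to move; the robot and the scene stay as the last step left them, time stands still between calls to the robot, and variables do not carry over. Pictures are saved under pics/ and viewed, at most 10 in all, crops included, and the job is handed in when it is done.

```bash
ls; mkdir -p pics
cat > h.py <<'E'
from station import *
import numpy as np, cv2
from scipy.spatial.transform import Rotation as R
def K(c):
    f=240/np.tan(np.radians(c["vertical_fov"])/2)
    return np.array([[f,0,c["cx"]],[0,f,c["cy"]],[0,0,1]]), np.array([c["k1"],0,0,0,0.])
def snap(n,fn):
    o=get_obs(); c=read_camera(n); cv2.imwrite("pics/"+fn,c["color"])
    if n=="wrist":
        T=np.eye(4); q=o["eef_rot"]; T[:3,:3]=R.from_quat([q[1],q[2],q[3],q[0]]).as_matrix(); T[:3,3]=o["position"]
        C=T@np.array(c["tool_from_camera"])
    else:
        C=np.eye(4); Rm=R.from_rotvec(np.ravel(c["rvec"])).as_matrix(); C[:3,:3]=Rm.T; C[:3,3]=-Rm.T@np.ravel(c["tvec"])
    k,d=K(c); np.savez("pics/"+fn+".npz",C=C,k=k,d=d)
def ray(fn,px):
    z=np.load("pics/"+fn+".npz"); u=cv2.undistortPoints(np.array(px,float).reshape(-1,1,2),z["k"],z["d"],None,None).reshape(-1,2)
    v=np.c_[u,np.ones(len(u))]@z["C"][:3,:3].T
    return z["C"][:3,3],v
def onz(fn,px,h):
    c,v=ray(fn,px); return c+v*((np.ravel(h)-c[2])/v[:,2])[:,None]
def proj(fn,P):
    z=np.load("pics/"+fn+".npz"); M=np.linalg.inv(z["C"]); P=np.array(P,float).reshape(-1,3)
    return cv2.projectPoints(P,cv2.Rodrigues(M[:3,:3])[0],M[:3,3],z["k"],z["d"])[0].reshape(-1,2)
E
python3 - <<'E'
from h import *
snap("top","top0.png"); snap("scene","scene0.png"); snap("wrist","wrist0.png")
o=get_obs(); print({k:np.round(v,3) for k,v in o.items()})
for n in("top0","scene0","wrist0"): print(n,np.load(f"pics/{n}.png.npz")["C"].round(3).tolist())
E
```

```text
pics
{'clock': np.float64(0.15), 'joints': array([ 1.101,  0.3  ,  1.521, -0.   ,  1.321, -0.067]), 'qvel': array([-0.001, -0.002, -0.002, -0.   ,  0.   , -0.   ]), 'joint_torque': array([ 2.0000e-03, -5.3196e+01, -3.5282e+01,  7.1000e-02,  2.4000e-02,
       -0.0000e+00]), 'position': array([0.216, 0.506, 0.227]), 'eef_rot': array([-0.  ,  0.2 ,  0.98, -0.  ]), 'contact_force': array([-0.193, -0.349,  0.341]), 'moment': array([0.01 , 0.017, 0.014]), 'grip_force': np.float64(0.0), 'gripper_width': np.float64(1.0)}
top0 [[0.013, -0.987, 0.161, 0.312], [-1.0, -0.016, -0.021, -0.004], [0.023, -0.161, -0.987, 1.18], [0.0, 0.0, 0.0, 1.0]]
scene0 [[0.322, 0.732, -0.6, 1.076], [0.947, -0.253, 0.199, -0.204], [-0.006, -0.632, -0.775, 0.883], [0.0, 0.0, 0.0, 1.0]]
wrist0 [[0.392, 0.893, 0.22, 0.151], [0.92, -0.38, -0.096, 0.533], [-0.002, 0.24, -0.971, 0.384], [0.0, 0.0, 0.0, 1.0]]
```

View pics/top0.png

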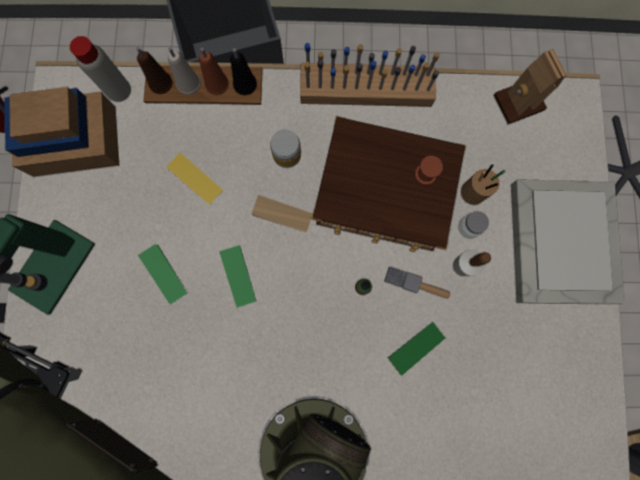

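View pics/wrist0.png

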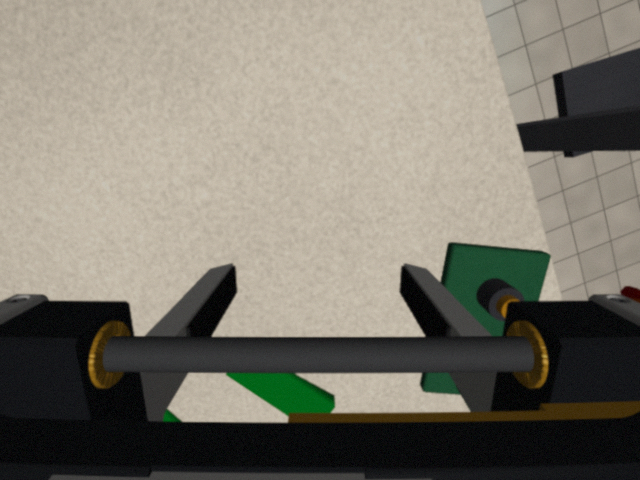

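Wedge-shaped candidates in the top view are pale plywood (283,213), yellow (195,178) and greens (162,273), (238,276), (417,348). I choose the pale plywood one, which points at the chest's front left corner (315,222). The wrist view shows only bare bench and parts of the green pieces. Next is a close crop to check.

Run:
```python
from h import *
a=cv2.imread("pics/top0.png")[105:265,240:480]; cv2.imwrite("pics/c1.png",cv2.resize(a,None,fx=3.33,fy=3.33,interpolation=cv2.INTER_CUBIC))
```

```text
(no output)
```

View pics/c1.png

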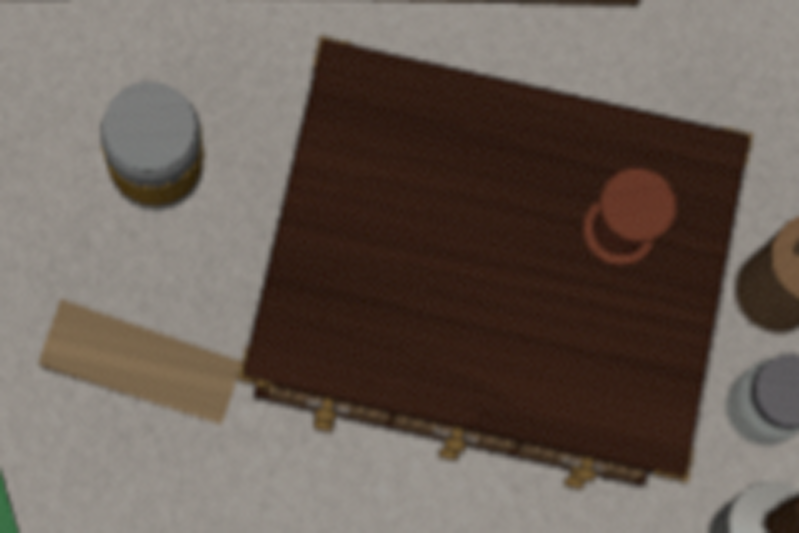

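View pics/scene0.png

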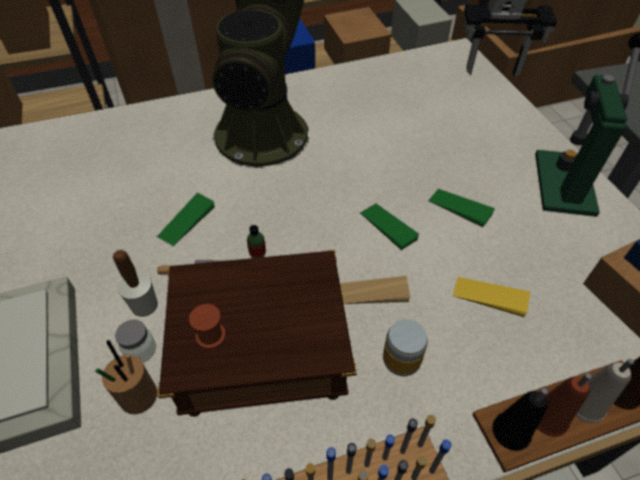

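```bash
cat >> h.py <<'E'
from scipy.optimize import least_squares
def fit(obs,p0):
    "obs: list of (fn, px, local pt); pose x,y,yaw on bench"
    def P(p,l): 
        c,s=np.cos(p[2]),np.sin(p[2]); return [p[0]+c*l[0]-s*l[1],p[1]+s*l[0]+c*l[1],l[2]]
    f=lambda p: np.ravel([proj(fn,P(p,l))[0]-np.array(px) for fn,px,l in obs])
    r=least_squares(f,p0); return r.x,f(r.x).reshape(-1,2)
def loc(p,q):
    c,s=np.cos(p[2]),np.sin(p[2]); return np.array([p[0]+c*q[0]-s*q[1],p[1]+s*q[0]+c*q[1]])
def rel(p,w):
    c,s=np.cos(p[2]),np.sin(p[2]); d=np.array(w)-p[:2]; return np.array([c*d[0]+s*d[1],-s*d[0]+c*d[1]])
E
python3 - <<'E'
from h import *
u=lambda x,y:(240+(x+.5)/3.33-.5,105+(y+.5)/3.33-.5)
t="top0.png"
ch=[(t,u(320,38),(.122,.151,.134)),(t,u(750,135),(.122,-.151,.134)),(t,u(688,478),(-.122,-.151,.134)),(t,u(245,380),(-.122,.151,.134)),
 ("scene0.png",(163,385),(.122,-.151,.134)),("scene0.png",(354,372),(.122,.151,.134)),("scene0.png",(335,253),(-.122,.151,.134)),("scene0.png",(169,264),(-.122,-.151,.134))]
p,r=fit(ch,[.55,0,0]); print(p,r.round(1).tolist())
w=[(t,u(62,298),(-.07,.025,.022)),(t,u(40,366),(-.07,-.025,.022)),(t,u(222,422),(.07,-.025,.001))]
q,r=fit(w,[.5,.2,-1.8]); print(q,r.round(1).tolist())
f=loc(p,(-.1,.12)); print("foot",f,"in wedge",rel(q,f)); print("glue",onz(t,[u(150,128)],.09))
print("paint/brush",onz(t,[(363,286)],.085),onz(t,[(404,278)],.01))
E
```

```text
[ 0.61065275 -0.16017309 -0.22112154] [[0.2, -0.7], [0.6, 0.9], [-1.3, 1.6], [-2.9, -1.1], [-5.0, 6.4], [1.7, -1.7], [0.4, -5.1], [1.4, -1.5]]
[ 0.55964394  0.08426714 -1.84622873] [[-0.5, 0.4], [-0.2, -0.8], [0.7, 0.3]]
foot [ 0.53940642 -0.02116244] in wedge [0.10695956 0.00919823]
glue [[0.71042636 0.07800509 0.09      ]]
paint/brush [[ 0.38056532 -0.10614078  0.085     ]] [[ 0.40581037 -0.21209389  0.01      ]]
```

```bash
cat >> h.py <<'E'
def togo(goal,yaw):
    "remaining shift in tool axes (translation), and wz deg, so that tool x has the given yaw (deg)"
    o=get_obs(); q=o["eef_rot"]; M=R.from_quat([q[1],q[2],q[3],q[0]]).as_matrix()
    y=np.degrees(np.arctan2(M[1,0],M[0,0])); d=(yaw-y+180)%360-180
    print("t",o["clock"],"pos",o["position"].round(4),"yaw %.2f wz %.2f"%(y,-d),"shift mm",(M.T@(np.array(goal)-o["position"])*1000).round(1),"F",o["contact_force"].round(2))
E
python3 -m creep '[{"wz":8},{"wz":8},{"wz":8},{"wz":8},{"wz":8}]' 0.2 10; python3 -m creep '[{"wz":8},{"wz":8},{"wz":8},{"wz":8},{"wz":8}]'
python3 -c "
from h import *
togo((.585,.179,.1),77.3)"
```

```text
t 0.15 pos [0.2155 0.5058 0.227 ] yaw 156.92 wz 79.62 shift mm [-468.  -155.7  127.1] F [-0.19 -0.35  0.34]invalid input at $[0]: expected keys x, y, z, wx, wy, wz
invalid input at $[0]: expected keys x, y, z, wx, wy, wz
```

```bash
python3 -m creep '[{"x":0,"y":0,"z":0,"wx":0,"wy":0,"wz":8},{"x":0,"y":0,"z":0,"wx":0,"wy":0,"wz":8},{"x":0,"y":0,"z":0,"wx":0,"wy":0,"wz":8},{"x":0,"y":0,"z":0,"wx":0,"wy":0,"wz":8},{"x":0,"y":0,"z":0,"wx":0,"wy":0,"wz":8}]' 0.2 10
python3 -m creep '[{"x":0,"y":0,"z":0,"wx":0,"wy":0,"wz":8},{"x":0,"y":0,"z":0,"wx":0,"wy":0,"wz":8},{"x":0,"y":0,"z":0,"wx":0,"wy":0,"wz":8},{"x":0,"y":0,"z":0,"wx":0,"wy":0,"wz":8},{"x":0,"y":0,"z":0,"wx":0,"wy":0,"wz":7.6}]'
python3 -m creep '[{"x":-0.017,"y":0.03,"z":0,"wx":0,"wy":0,"wz":0},{"x":-0.017,"y":0.03,"z":0,"wx":0,"wy":0,"wz":0},{"x":-0.017,"y":0.03,"z":0,"wx":0,"wy":0,"wz":0},{"x":-0.017,"y":0.03,"z":0,"wx":0,"wy":0,"wz":0},{"x":-0.017,"y":0.03,"z":0,"wx":0,"wy":0,"wz":0}]'
python3 -c "
from h import *
togo((.585,.179,.1),77.3)"
```

```text
clock: 0.65
position: [0.2156, 0.5059, 0.2272]
eef_rot: [0.0, 0.526, 0.851, -0.0]
contact_force: [-0.5, -0.1, -0.8]
gripper_width: 0.61
grip_force: 0.0
clock: 1.15
position: [0.2156, 0.5059, 0.2272]
eef_rot: [0.0, 0.783, 0.622, -0.0]
contact_force: [0.1, -0.1, 0.1]
gripper_width: 0.211
grip_force: 0.0
clock: 1.65
position: [0.3441, 0.389, 0.2273]
eef_rot: [0.0, 0.781, 0.625, -0.0]
contact_force: [1.1, 0.7, -1.4]
gripper_width: 0.2
grip_force: 0.0
t 1.65 pos [0.3441 0.389  0.2273] yaw 77.33 wz 0.03 shift mm [-152.   281.1  127.3] F [ 1.07  0.65 -1.35]
```

```bash
python3 -m creep '[{"x":-0.018,"y":0.034,"z":0.006,"wx":0,"wy":0,"wz":0},{"x":-0.018,"y":0.034,"z":0.006,"wx":0,"wy":0,"wz":0},{"x":-0.018,"y":0.034,"z":0.006,"wx":0,"wy":0,"wz":0},{"x":-0.018,"y":0.034,"z":0.006,"wx":0,"wy":0,"wz":0},{"x":-0.018,"y":0.034,"z":0.006,"wx":0,"wy":0,"wz":0}]'
python3 -m creep '[{"x":-0.018,"y":0.034,"z":0.006,"wx":0,"wy":0,"wz":0},{"x":-0.018,"y":0.034,"z":0.006,"wx":0,"wy":0,"wz":0},{"x":-0.018,"y":0.034,"z":0.006,"wx":0,"wy":0,"wz":0},{"x":0,"y":0,"z":0,"wx":0,"wy":0,"wz":0},{"x":0,"y":0,"z":0,"wx":0,"wy":0,"wz":0}]'
python3 -c "
from h import *
togo((.585,.179,.027),77.3)
snap('wrist','w1.png')"
```

```text
clock: 2.15
position: [0.4904, 0.2637, 0.197]
eef_rot: [-0.0, 0.781, 0.625, -0.0]
contact_force: [0.1, 0.7, 0.6]
gripper_width: 0.201
grip_force: 0.0
clock: 2.65
position: [0.577, 0.1895, 0.1788]
eef_rot: [-0.0, 0.781, 0.624, -0.001]
contact_force: [-0.8, -0.1, 0.5]
gripper_width: 0.199
grip_force: 0.0
t 2.65 pos [0.577  0.1895 0.1788] yaw 77.25 wz -0.05 shift mm [ -8.4  10.3 151.8] F [-0.82 -0.09  0.48]
```

View pics/w1.png

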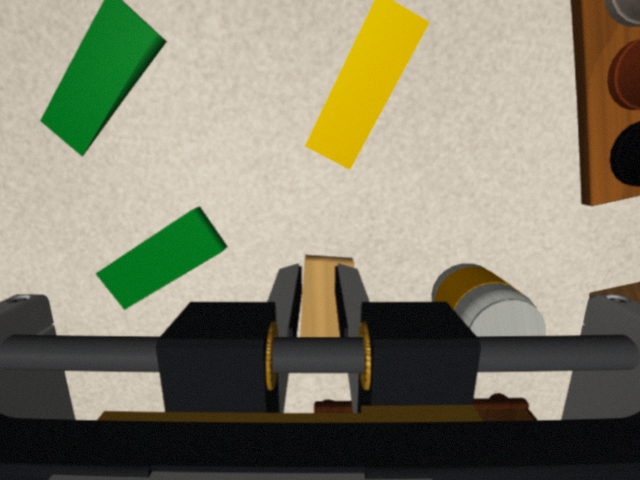

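The wrist view shows the thick end between the fingertips, with its bottom edge at (305,256)–(353,258) and its top edge a few pixels below. The glue can is at (490,305), and the chest is at the bottom. I'll check these pixels against the fit.

Run:
```python
from h import *
q=[ 0.55964394,0.08426714,-1.84622873]
for l in [(-.07,.025,.022),(-.07,-.025,.022),(-.07,.025,0),(-.07,-.025,0)]:
    print(l,proj("w1.png",[*loc(q,l[:2]),l[2]]).round(1))
print(onz("w1.png",[(305,256),(353,258)],0))
a=cv2.imread("pics/w1.png")[230:310,270:390]; cv2.imwrite("pics/c2.png",cv2.resize(a,None,fx=5,fy=5,interpolation=cv2.INTER_CUBIC))
```

```text
(-0.07, 0.025, 0.022) [[354.1 265. ]]
(-0.07, -0.025, 0.022) [[303.7 262.5]]
(-0.07, 0.025, 0) [[351.9 258.3]]
(-0.07, -0.025, 0) [[304.6 255.9]]
[[0.55502302 0.15826482 0.        ]
 [0.60393514 0.14491724 0.        ]]
```

View pics/c2.png

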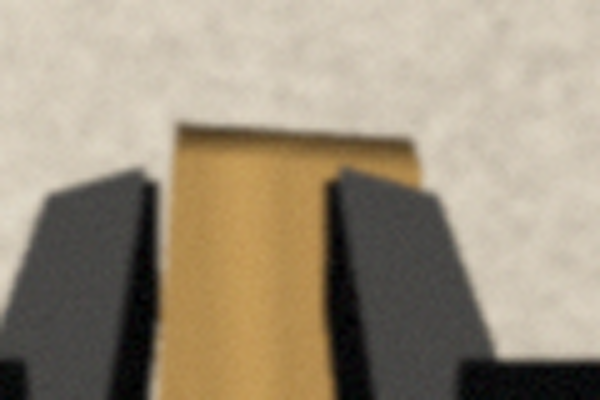

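The fit agrees with the thick-end corners at (305,255) and (353,258) to about 1 px. Descending behind the thick face.

```bash
python3 -m creep '[{"x":-0.002,"y":0.005,"z":0.03,"wx":0,"wy":0,"wz":0},{"x":-0.002,"y":0.005,"z":0.03,"wx":0,"wy":0,"wz":0},{"x":0,"y":0,"z":0.03,"wx":0,"wy":0,"wz":0},{"x":0,"y":0,"z":0.03,"wx":0,"wy":0,"wz":0},{"x":0,"y":0,"z":0.02,"wx":0,"wy":0,"wz":0}]'
python3 -m creep '[{"x":0,"y":0,"z":0.008,"wx":0,"wy":0,"wz":0},{"x":0,"y":0,"z":0.002,"wx":0,"wy":0,"wz":0},{"x":0,"y":0,"z":0,"wx":0,"wy":0,"wz":0}]'
python3 -c "
from h import *
togo((.585,.179,.027),77.3)
f=np.array((.5394,-.0212)); togo((*(f+.118*np.array((.2194,.9756))),.027),77.3)"
```

```text
clock: 3.2
position: [0.5845, 0.1849, 0.0378]
eef_rot: [-0.0, 0.78, 0.625, -0.001]
contact_force: [0.8, -0.4, 0.1]
gripper_width: 0.201
grip_force: 0.0
clock: 3.5
position: [0.5861, 0.1844, 0.0305]
eef_rot: [0.0, 0.781, 0.625, 0.001]
contact_force: [0.6, 0.3, 0.4]
gripper_width: 0.202
grip_force: 0.0
t 3.5 pos [0.5861 0.1844 0.0305] yaw 77.36 wz 0.06 shift mm [-5.5  0.1  3.5] F [0.58 0.3  0.4 ]
t 3.5 pos [0.5861 0.1844 0.0305] yaw 77.36 wz 0.06 shift mm [-92.9  -0.5   3.4] F [0.58 0.3  0.4 ]
```

```bash
python3 -m creep '[{"x":-0.005,"y":0,"z":0.003,"wx":0,"wy":0,"wz":0},{"x":-0.006,"y":0,"z":0,"wx":0,"wy":0,"wz":0},{"x":-0.006,"y":0,"z":0,"wx":0,"wy":0,"wz":0},{"x":-0.004,"y":0,"z":0,"wx":0,"wy":0,"wz":0},{"x":-0.004,"y":0,"z":0,"wx":0,"wy":0,"wz":0}]'
python3 -m creep '[{"x":-0.004,"y":0,"z":0,"wx":0,"wy":0,"wz":0},{"x":-0.004,"y":0,"z":0,"wx":0,"wy":0,"wz":0},{"x":-0.004,"y":0,"z":0,"wx":0,"wy":0,"wz":0},{"x":-0.004,"y":0,"z":0,"wx":0,"wy":0,"wz":0},{"x":-0.004,"y":0,"z":0,"wx":0,"wy":0,"wz":0}]'
python3 -c "
from h import *
f=np.array((.5394,-.0212)); togo((*(f+.118*np.array((.2194,.9756))),.027),77.3)
snap('top','top1.png')
a=cv2.imread('pics/top1.png')[150:270,230:410]; cv2.imwrite('pics/c3.png',cv2.resize(a,None,fx=4,fy=4,interpolation=cv2.INTER_CUBIC))"
```

```text
clock: 4.0
position: [0.5805, 0.159, 0.0267]
eef_rot: [0.0, 0.781, 0.625, 0.0]
contact_force: [0.5, 0.4, 0.4]
gripper_width: 0.204
grip_force: 0.4
clock: 4.5
position: [0.576, 0.1396, 0.0264]
eef_rot: [-0.0, 0.781, 0.625, -0.0]
contact_force: [0.3, -0.5, 0.1]
gripper_width: 0.198
grip_force: 0.3
t 4.5 pos [0.576  0.1396 0.0264] yaw 77.32 wz 0.02 shift mm [-46.9  -0.4  -0.6] F [ 0.28 -0.51  0.13]
```

View pics/c3.png

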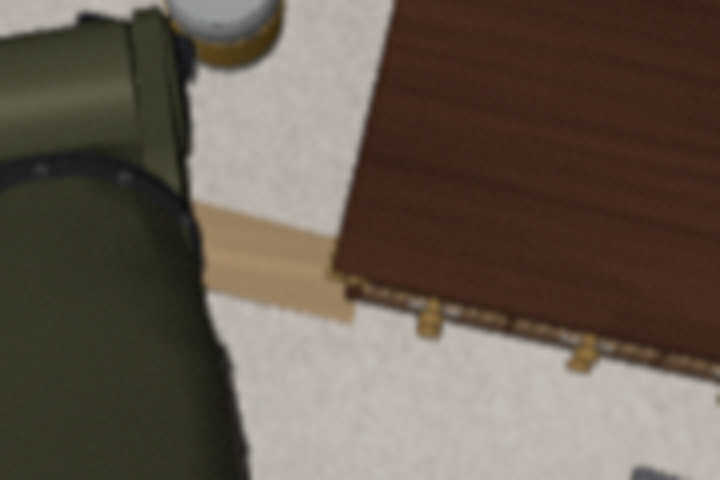

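The crop shows the wedge driven forward, its near thin corner at crop (352,320), i.e. image (318,230), with the chest untouched. I'll compare this with the predicted pose.

Run:
```python
from h import *
d=np.array((-.2194,-.9756)); f=np.array((.5394,-.0212)); face=np.array((.576,.1396))+.008*d
c=face+.07*d
for yaw in (-1.792,-1.82,-1.846):
    print(yaw,proj("top1.png",[*loc((*c,yaw),(.07,-.025)),.001]).round(1),proj("top1.png",[*loc((*c,yaw),(-.022,-.025)),.015]).round(1),rel((*c,yaw),f).round(4))
e=[(230+(x+.5)/4-.5,150+(y+.5)/4-.5) for x,y in((352,320),(205,290))]; print(e)
```

```text
-1.792 [[316.4 230.8]] [[279.6 221. ]] [ 0.0869 -0.0004]
-1.82 [[316.  231.5]] [[279.4 220.7]] [0.0869 0.002 ]
-1.846 [[315.5 232.2]] [[279.2 220.4]] [0.0868 0.0043]
[(317.625, 229.625), (280.875, 222.125)]
```

Pose is on track: foot at about x +0.086, y ~0 in the wedge frame. I'll go on in small steps and watch the force.

```bash
for i in 1; do python3 -m creep '[{"x":-0.003,"y":0,"z":0,"wx":0,"wy":0,"wz":0},{"x":-0.003,"y":0,"z":0,"wx":0,"wy":0,"wz":0},{"x":-0.003,"y":0,"z":0,"wx":0,"wy":0,"wz":0},{"x":-0.003,"y":0,"z":0,"wx":0,"wy":0,"wz":0},{"x":-0.003,"y":0,"z":0,"wx":0,"wy":0,"wz":0}]'; done
python3 -m creep '[{"x":-0.002,"y":0,"z":0,"wx":0,"wy":0,"wz":0},{"x":-0.002,"y":0,"z":0,"wx":0,"wy":0,"wz":0},{"x":-0.002,"y":0,"z":0,"wx":0,"wy":0,"wz":0},{"x":0,"y":0,"z":0,"wx":0,"wy":0,"wz":0}]'
```

```text
clock: 5.05
position: [0.5727, 0.125, 0.0264]
eef_rot: [-0.0, 0.781, 0.625, -0.0]
contact_force: [-0.2, 0.3, 1.0]
gripper_width: 0.2
grip_force: 0.2
clock: 5.45
position: [0.5714, 0.1192, 0.0265]
eef_rot: [0.0, 0.781, 0.625, -0.0]
contact_force: [0.8, 0.0, -0.3]
gripper_width: 0.201
grip_force: 0.0
```

```bash
python3 -m creep '[{"x":-0.002,"y":0,"z":0,"wx":0,"wy":0,"wz":0},{"x":-0.002,"y":0,"z":0,"wx":0,"wy":0,"wz":0},{"x":0,"y":0,"z":0,"wx":0,"wy":0,"wz":0}]' | egrep 'pos|force'
python3 -m creep '[{"x":-0.001,"y":0,"z":0,"wx":0,"wy":0,"wz":0},{"x":-0.001,"y":0,"z":0,"wx":0,"wy":0,"wz":0},{"x":0,"y":0,"z":0,"wx":0,"wy":0,"wz":0}]' | egrep 'pos|force'
```

```text
position: [0.5705, 0.1153, 0.0265]
contact_force: [-0.3, 0.1, -0.6]
grip_force: 0.0
position: [0.5701, 0.1135, 0.0265]
contact_force: [0.2, -0.2, -0.9]
grip_force: 0.0
```

```bash
python3 -m creep '[{"x":-0.001,"y":0,"z":0,"wx":0,"wy":0,"wz":0},{"x":-0.001,"y":0,"z":0,"wx":0,"wy":0,"wz":0},{"x":0,"y":0,"z":0,"wx":0,"wy":0,"wz":0}]' | egrep 'pos|force'
python3 -m creep '[{"x":-0.001,"y":0,"z":0,"wx":0,"wy":0,"wz":0},{"x":-0.001,"y":0,"z":0,"wx":0,"wy":0,"wz":0},{"x":0,"y":0,"z":0,"wx":0,"wy":0,"wz":0}]' | egrep 'pos|force'
```

```text
position: [0.5696, 0.1115, 0.0264]
contact_force: [0.9, -0.1, -0.3]
grip_force: 0.0
position: [0.5692, 0.1096, 0.0264]
contact_force: [-1.1, -0.0, 0.6]
grip_force: 0.0
```

```bash
python3 -m creep '[{"x":-0.001,"y":0,"z":0,"wx":0,"wy":0,"wz":0},{"x":-0.001,"y":0,"z":0,"wx":0,"wy":0,"wz":0},{"x":0,"y":0,"z":0,"wx":0,"wy":0,"wz":0}]' | egrep 'pos|force'
python3 -m creep '[{"x":-0.001,"y":0,"z":0,"wx":0,"wy":0,"wz":0},{"x":-0.001,"y":0,"z":0,"wx":0,"wy":0,"wz":0},{"x":0,"y":0,"z":0,"wx":0,"wy":0,"wz":0}]' | egrep 'pos|force'
```

```text
position: [0.5688, 0.1076, 0.0264]
contact_force: [-0.6, 0.5, -0.8]
grip_force: 0.0
position: [0.5683, 0.1056, 0.0264]
contact_force: [-0.2, -0.9, -0.5]
grip_force: 0.0
```

```bash
python3 -m creep '[{"x":-0.001,"y":0,"z":0,"wx":0,"wy":0,"wz":0},{"x":-0.001,"y":0,"z":0,"wx":0,"wy":0,"wz":0},{"x":0,"y":0,"z":0,"wx":0,"wy":0,"wz":0}]' | egrep 'pos|force'
python3 -m creep '[{"x":-0.001,"y":0,"z":0,"wx":0,"wy":0,"wz":0},{"x":-0.001,"y":0,"z":0,"wx":0,"wy":0,"wz":0},{"x":0,"y":0,"z":0,"wx":0,"wy":0,"wz":0}]' | egrep 'pos|force'
```

```text
position: [0.5679, 0.1037, 0.0265]
contact_force: [-1.2, 0.7, -0.2]
grip_force: 0.0
position: [0.5675, 0.1019, 0.0265]
contact_force: [1.0, 1.6, 0.0]
grip_force: 0.8
```

```bash
python3 -m creep '[{"x":-0.001,"y":0,"z":0,"wx":0,"wy":0,"wz":0},{"x":0,"y":0,"z":0,"wx":0,"wy":0,"wz":0}]' | egrep 'pos|force'
python3 -m creep '[{"x":-0.001,"y":0,"z":0,"wx":0,"wy":0,"wz":0},{"x":0,"y":0,"z":0,"wx":0,"wy":0,"wz":0}]' | egrep 'pos|force'
```

```text
position: [0.5673, 0.1009, 0.0265]
contact_force: [0.7, 2.4, -0.3]
grip_force: 1.4
position: [0.5671, 0.1, 0.0265]
contact_force: [1.9, 3.7, -1.4]
grip_force: 2.1
```

```bash
python3 -m creep '[{"x":-0.0008,"y":0,"z":0,"wx":0,"wy":0,"wz":0},{"x":0,"y":0,"z":0,"wx":0,"wy":0,"wz":0},{"x":0,"y":0,"z":0,"wx":0,"wy":0,"wz":0}]' | egrep 'pos|force'
python3 -c "
from h import *
snap('top','top2.png'); snap('scene','scene2.png')
a=cv2.imread('pics/top0.png'); b=cv2.imread('pics/top2.png')
s=np.s_[110:250,330:480]
g=lambda i:np.float32(cv2.cvtColor(i[s],cv2.COLOR_BGR2GRAY)); print('chest px shift',cv2.phaseCorrelate(g(a),g(b)))
a=cv2.imread('pics/scene0.png'); b=cv2.imread('pics/scene2.png'); s=np.s_[245:420,155:360]; print(cv2.phaseCorrelate(g(a),g(b)))
"
```

```text
position: [0.5669, 0.0992, 0.0265]
contact_force: [1.3, 4.6, -0.6]
grip_force: 2.4
chest px shift ((0.04410704111786856, -0.03758276302707486), 0.9827193097715025)
((-0.02646461236517439, 0.029826011122736418), 0.9715920541512132)
```

Snug at about 4.8 N, and the chest has moved less than 0.1 px. Now I back off, rise, and move over the corner.

```bash
python3 -m creep '[{"x":0.002,"y":0,"z":0,"wx":0,"wy":0,"wz":0},{"x":0.006,"y":0,"z":0,"wx":0,"wy":0,"wz":0},{"x":0.012,"y":0,"z":0,"wx":0,"wy":0,"wz":0},{"x":0,"y":0,"z":0,"wx":0,"wy":0,"wz":0}]' | egrep 'pos|force'
python3 -m creep '[{"x":0,"y":0,"z":-0.02,"wx":0,"wy":0,"wz":0},{"x":0,"y":0,"z":-0.04,"wx":0,"wy":0,"wz":0},{"x":0,"y":0,"z":-0.04,"wx":0,"wy":0,"wz":0},{"x":0,"y":0,"z":-0.04,"wx":0,"wy":0,"wz":0},{"x":0,"y":0,"z":-0.03,"wx":0,"wy":0,"wz":0}]' | egrep 'pos|force'
python3 -m creep '[{"x":-0.02,"y":0,"z":0,"wx":0,"wy":0,"wz":0},{"x":-0.03,"y":0,"z":0,"wx":0,"wy":0,"wz":0},{"x":-0.035,"y":0,"z":0,"wx":0,"wy":0,"wz":0},{"x":-0.035,"y":0,"z":0,"wx":0,"wy":0,"wz":0},{"x":-0.02,"y":0,"z":0,"wx":0,"wy":0,"wz":0}]' | egrep 'pos|force'
python3 -c "
from h import *
togo((.5394,-.0212,.156),77.3)"
```

```text
position: [0.5715, 0.12, 0.0265]
contact_force: [0.7, -0.2, 0.8]
grip_force: 0.0
position: [0.5715, 0.1189, 0.1992]
contact_force: [0.2, 0.6, 0.3]
grip_force: 0.0
position: [0.5399, -0.0198, 0.1965]
contact_force: [-0.2, -0.7, 0.9]
grip_force: 0.0
t 10.05 pos [ 0.5399 -0.0198  0.1965] yaw 77.27 wz -0.03 shift mm [-1.5 -0.2 40.5] F [-0.18 -0.67  0.87]
```

```bash
python3 -m creep '[{"x":0,"y":0,"z":0.015,"wx":0,"wy":0,"wz":0},{"x":0,"y":0,"z":0.012,"wx":0,"wy":0,"wz":0},{"x":0,"y":0,"z":0.008,"wx":0,"wy":0,"wz":0},{"x":0,"y":0,"z":0,"wx":0,"wy":0,"wz":0}]' | egrep 'pos|force'
python3 -m creep '[{"x":0,"y":0,"z":0.002,"wx":0,"wy":0,"wz":0},{"x":0,"y":0,"z":0.001,"wx":0,"wy":0,"wz":0},{"x":0,"y":0,"z":0.001,"wx":0,"wy":0,"wz":0},{"x":0,"y":0,"z":0,"wx":0,"wy":0,"wz":0}]' | egrep 'pos|force'
```

```text
position: [0.5401, -0.0174, 0.1602]
contact_force: [-0.2, 0.5, 0.5]
grip_force: 0.0
position: [0.5406, -0.0178, 0.1575]
contact_force: [0.3, -1.1, 0.4]
grip_force: 0.0
```

```bash
python3 -m creep '[{"x":0,"y":0,"z":0.001,"wx":0,"wy":0,"wz":0},{"x":0,"y":0,"z":0,"wx":0,"wy":0,"wz":0}]' | egrep 'pos|force'
python3 -m creep '[{"x":0,"y":0,"z":0.001,"wx":0,"wy":0,"wz":0},{"x":0,"y":0,"z":0,"wx":0,"wy":0,"wz":0}]' | egrep 'pos|force'
```

```text
position: [0.5405, -0.0179, 0.1564]
contact_force: [0.7, 0.5, -0.0]
grip_force: 0.0
position: [0.5406, -0.0179, 0.1557]
contact_force: [-0.6, -0.2, 2.8]
grip_force: 1.5
```

```bash
python3 -m creep '[{"x":0,"y":0,"z":0.001,"wx":0,"wy":0,"wz":0},{"x":0,"y":0,"z":0,"wx":0,"wy":0,"wz":0}]' | egrep 'pos|force'
python3 -m creep '[{"x":0,"y":0,"z":0.001,"wx":0,"wy":0,"wz":0},{"x":0,"y":0,"z":0,"wx":0,"wy":0,"wz":0}]' | egrep 'pos|force'
```

```text
position: [0.5406, -0.0178, 0.1555]
contact_force: [-5.1, 2.6, 12.2]
grip_force: 5.8
position: [0.5407, -0.0177, 0.1552]
contact_force: [-10.2, 2.6, 19.5]
grip_force: 9.8
```

```bash
python3 -m creep '[{"x":0,"y":-0.0005,"z":-0.0007,"wx":0,"wy":0,"wz":0},{"x":0,"y":0,"z":0,"wx":0,"wy":0,"wz":0},{"x":0,"y":0,"z":0,"wx":0,"wy":0,"wz":0}]' | egrep 'pos|force'
```

```text
position: [0.5405, -0.0178, 0.1554]
contact_force: [-2.8, 1.4, 12.2]
grip_force: 6.0
```

A 12 N press with little side force. I'll check once before handing in.

```bash
python3 -c "
from h import *
snap('scene','scene3.png'); o=get_obs(); print(o['clock'],o['contact_force'].round(1),o['position'].round(4))
a=cv2.imread('pics/scene0.png'); b=cv2.imread('pics/scene3.png')
g=lambda i:np.float32(cv2.cvtColor(i[s],cv2.COLOR_BGR2GRAY))
s=np.s_[300:420,155:360]; print('chest',cv2.phaseCorrelate(g(a),g(b)))
c=b[180:420,120:440]; cv2.imwrite('pics/c4.png',cv2.resize(c,None,fx=2.5,fy=2.5,interpolation=cv2.INTER_CUBIC))"
```

```text
12.0 [-2.9  0.9 12.7] [ 0.5405 -0.0178  0.1554]
chest ((0.02879531524382628, 0.08677155402278203), 0.9786267068650988)
```

View pics/c4.png

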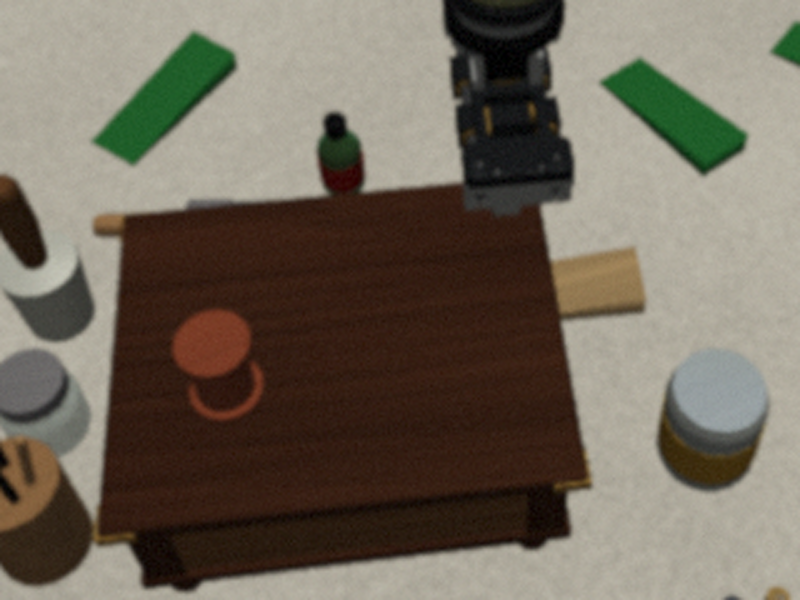

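The gripper presses on the front left corner at crop (510,200). The wedge sits square under that side at (600,285), and the chest and the other things have not moved.

```bash
python3 -c "
from station import *
print(close_job())"
```

```text
the job is handed in; nothing more can be done
None
```

I pushed the wedge under the short front left foot until it was snug at about 5 N, and handed the job in with the fingers pressing about 12 N on that corner; the chest had not moved in the last camera check, but no verdict came back.

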